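Queue inspected fittings for a recheck, last one first

ROBOT

A 6-joint arm with a two-finger parallel gripper is mounted at the origin on the work surface. World frame = base frame: x ahead of the robot, y to its left, z up, the work surface at z = 0. Lengths are in mm, angles in rad, forces in N, time in s.
With the tool pointing down it reaches from about 350 to 775 mm from the base axis. Payload 7.3 kg.
Tool frame: the origin (TCP) lies at the very end of the fingers, on their centre line; the grasp point (between the pads) lies 19 mm behind it; z points along the fingers, y is the direction in which the jaws open and shut (so a half turn about z gives the same grasp; the last joint's range is limited). The gripper opens to 92 mm and grips with 3 to 60 N. Pads are 19 mm wide; open, the fingers measure 130 mm over their backs; the gripper's body (75 mm by 190 mm) begins 47 mm behind the grasp point.
Start: joints at [-1.454, 0.342, 1.524, -0, 1.275, -0.146], TCP at [136.409, -506.989, 226.741] pointing down, gripper open.
Joint ranges: [-2.53, 2.53], [-0.77, 2.02], [0.04, 2.7], [-1, 4.14], [0.28, 2.66], [-3.11, 3.11]. Speed limits (rad/s): [2.57, 2.57, 3.14, 3.14, 3.14, 3.14].

INTERFACE

Orientations are given as [roll, pitch, yaw] about the fixed x, y, z axes, in that order (R = Rz(yaw) Ry(pitch) Rx(roll)).
In Python, from plant import bot gives the robot as it stands.
- The arm moves only by the tool arm_command, never from a script. Its argument "targets" is a list of rows, each an object of numbers: "x", "y", "z": the shift along the world's x, y, z in cm; "roll": the turn about the world's z in rad. In form: [{"x": .., "y": .., "z": .., "roll": ..}, ...]. A call has 1 to 8 rows; each row is the pose to reach, as a shift and turn from the pose commanded when the call began; what a row does not reach only later rows make up. A row lasts 1/12 s, in which the tool goes at most 41.7 mm and 7.16 degrees, less where a joint would pass 70% of its speed; a pose out of reach is approached as far as the arm can. A call with a gripper value outside its range is refused whole. "fingers" is the opening, from 0 (shut) to 1 (fully open), set as the call begins (left out, the last holds). The fingers move at their own pace and stop on an object; the grip force is fixed at half the most. Time passes only in rows, so rows that repeat a pose let the fingers close. It gives the time, the measured TCP pose, the force and the opening at its end, in the units of the state.
- bot.get_obs(): the state, without advancing time (a new reading comes with each control period).
- bot.capture(name): name is "side" or "top"; returns a dict with "img" (480x640x3 uint8, blue, green, red), "fx", "fy", "cx", "cy" (pixels), "position" and "rotation" of the camera in the world. Camera axes: x right, y down, z forward; pixel columns grow to the right and rows downward; lengths in mm; the calibration is good to about 2 mm. A picture is of the moment at which its call begins. There is no depth.
- bot.close_job(): hands the job in, once; it reports no verdict.
The state is a dict: "time": time; "joint_positions": joint angles; "dq": joint speeds; "tau": joint torques, N m; "tool_pos": TCP position; "tcp_rot": TCP orientation; "contact_force": force on the tool from outside, world axes, zero at the start; "moment": the same for the moment, N m; "grip_width": finger opening in mm.
Only numpy, scipy, OpenCV 4.12 (cv2) and the standard library are available. Lean on these libraries where they do the work, as an engineer would, in place of code of your own. Each camera call takes 0.05 s, during which the arm holds its last target.

TASK

These four fittings were inspected one after another and now need a second look, the last one first. Move them all from the full rack to the empty one in reverse order: counting from each rack's black handle, the first fitting goes to the last pocket, the second to the third, the third to the second and the last to the first. Leave each standing upright on the floor of its pocket, and do not tip any over on the way.

Things in the scene. Friction and masses are not known exactly. Their poses are not given: they have to be found in the camera images.
- full_rack: The full rack: white plastic, one fitting on a thin dark pad in each pocket at the start; 284 x 74 mm (its x, y), 14 mm high, a row of four open pockets 66 mm square; walls and floor 4 mm thick. Pocket centres: x = -105, -35, 35, 105 mm, y = 0. A flat black loop handle, 52 mm wide, sticks out 31 mm at its -x end, top at 12 mm. Origin: underside centre, on the table. Fixed, at any yaw.
- empty_rack: The empty rack: white plastic, pockets bare; 284 x 74 mm (its x, y), 14 mm high, a row of four open pockets 66 mm square; walls and floor 4 mm thick. Pocket centres: x = -105, -35, 35, 105 mm, y = 0. A flat black loop handle, 52 mm wide, sticks out 31 mm at its -x end, top at 12 mm. Origin: underside centre, on the table. Fixed, at any yaw.
- nozzle: Steel nozzle: round foot 38 mm in diameter and 12 mm high, round body 30 mm in diameter from 12 to 50 mm, then a cone narrowing to 12 mm at its top, 72 mm high. Loose, stands upright (z up), origin at the centre of its underside. Mass 0.13 to 0.33 kg.
- hex_plug: Steel hexagon plug: round foot 38 mm in diameter and 24 mm high, above it a hexagon 34 mm across flats from 24 to 54 mm, the top (no cone). The flats face its own +-x axis and every 60 degrees from there. Loose, stands upright (z up), origin at the centre of its underside. Mass 0.13 to 0.33 kg.
- block: Plain square aluminium block, 36 x 36 mm (its x and y), 62 mm high, two dark port holes on its top. Loose, stands upright (z up), origin at the centre of its underside. Mass 0.13 to 0.33 kg.
- tube: Steel tube with a flange foot: foot 40 mm in diameter and 8 mm high, round tube 28 mm in diameter from 8 to 66 mm, the top, which shows a dark bore. Loose, stands upright (z up), origin at the centre of its underside. Mass 0.13 to 0.33 kg.
- pad_nozzle: Dark rubber pad, 46 mm square, 3 mm thick, fixed on the floor of a full-rack pocket: the one on which the nozzle stands at the start. It stays there and so marks that pocket. Origin: underside centre, 4 mm above the table.
- pad_hex_plug: Dark rubber pad, 46 mm square, 3 mm thick, fixed on the floor of a full-rack pocket: the one on which the hex plug stands at the start. It stays there and so marks that pocket. Origin: underside centre, 4 mm above the table.
- pad_block: Dark rubber pad, 46 mm square, 3 mm thick, fixed on the floor of a full-rack pocket: the one on which the block stands at the start. It stays there and so marks that pocket. Origin: underside centre, 4 mm above the table.
- pad_tube: Dark rubber pad, 46 mm square, 3 mm thick, fixed on the floor of a full-rack pocket: the one on which the tube stands at the start. It stays there and so marks that pocket. Origin: underside centre, 4 mm above the table.
Not all that is in view belongs to the job. What is shaped like the tube but orange is not meant.

How it is judged:
By the outcome, as a careful person would: the job done as asked, in the order asked, and still so for the second after the job is handed in, with the robot touching nothing.
It also fails if it takes over 104 s, if anything falls off the work surface, if the arm or the gripper's body presses on something with over 40 N, if the wrist force passes 120 N, or if a joint passes its speed limit or range.

## Working session

There is one attempt and no reset: what is moved stays moved. The work goes in short steps, Python scripts to look and compute and a tool call to move; the robot and the scene stay as the last step left them, time stands still between calls to the robot, and variables do not carry over. Pictures are saved under pics/ and viewed, and the job is handed in when it is done.

Besides the shell and the picture viewer there is one more tool, called after ">>>" as name(argument=value, ...) on one line, values as JSON. arm_command: Moves the arm, as the interface text tells. Its arguments: {"type":"object","properties":{"targets":{"type":"array","items":{"type":"object","properties":{"x":{"type":"number"},"y":{"type":"number"},"z":{"type":"number"},"roll":{"type":"number"}}}},"fingers":{"type":"number"}},"required":["targets"]}

```bash
ls; mkdir -p pics
python3 - <<'E'
from plant import bot
import cv2
for n in("side","top"):
    c=bot.capture(n); cv2.imwrite(f"pics/{n}0.png",c["img"]); print(n,c["fx"],c["fy"],c["cx"],c["cy"],c["position"],c["rotation"])
print(bot.get_obs())
E
```

```text
pics
side 442.53947244817874 442.53947244817874 314.3566941167738 243.41366967386355 [309.36332747 529.77246123 490.39217104] [-2.21409461 -0.02036388 -2.75320156]
top 606.2245302198833 606.2245302198833 321.5153045033841 233.49320845000295 [ 394.2936124   -20.56433754 1058.27595908] [-3.00928715  0.01666249 -1.59978271]
{'time': 0.1, 'joint_positions': array([-1.45398010e+00,  3.42648808e-01,  1.52490035e+00, -3.47167292e-06,
        1.27542251e+00, -1.46032273e-01]), 'dq': array([ 0.00029611, -0.00045287, -0.00137878, -0.0001982 , -0.00142733,
        0.00107627]), 'tau': array([ 2.36528424e-03, -4.32004130e+01, -2.44694477e+01,  7.19445013e-02,
        5.26163634e-02, -5.50047832e-05]), 'tool_pos': array([ 136.37353969, -506.60492886,  226.12404812]), 'tcp_rot': array([-3.14022783e+00, -1.97381228e-04,  2.62849381e-01]), 'contact_force': array([-0.5968166 , -0.33588353, -0.77373784]), 'moment': array([-0.06057369,  0.02852161,  0.01230052]), 'grip_width': 91.82104385259474}
```

View pics/top0.png

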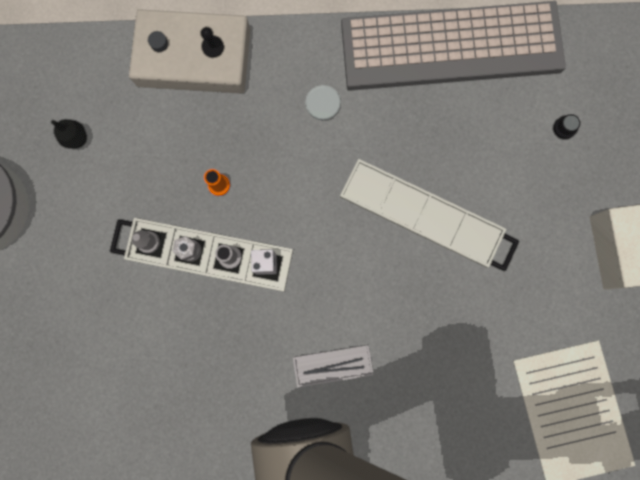

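View pics/side0.png

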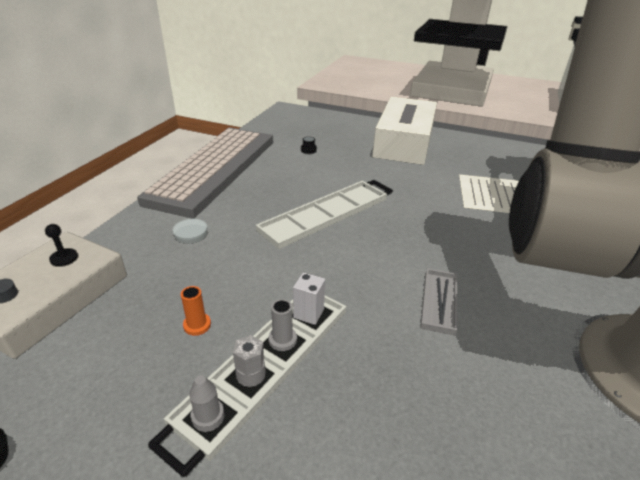

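The top view shows the full rack at left, its handle at (122,237). From the handle it holds the nozzle (147,240), hex plug (187,247), tube (229,255) and block (264,262). The empty rack's handle is at (505,252). The orange tube at (217,182) and the black knob at (567,125) are decoys. Next I'll measure the racks and parts.

```bash
cat > h.py <<'E'
import numpy as np,cv2
from scipy.spatial.transform import Rotation as R
from plant import bot
def Rm(c): 
    r=np.array(c["rotation"]); return r if r.shape==(3,3) else R.from_euler("xyz",r).as_matrix()
def ray(c,p,z):
    p=np.atleast_2d(p).astype(float)
    d=np.c_[(p[:,0]-c["cx"])/c["fx"],(p[:,1]-c["cy"])/c["fy"],np.ones(len(p))]@Rm(c).T
    o=np.array(c["position"]); return o+d*((z-o[2])/d[:,2])[:,None]
def proj(c,P):
    q=(np.atleast_2d(P)-np.array(c["position"]))@Rm(c)
    return np.c_[q[:,0]/q[:,2]*c["fx"]+c["cx"],q[:,1]/q[:,2]*c["fy"]+c["cy"]]
E
python3 - <<'E'
from h import *
c=bot.capture("top"); im=c["img"]
hsv=cv2.cvtColor(im,cv2.COLOR_BGR2HSV)
m=(hsv[...,2]>165).astype(np.uint8)
m=cv2.morphologyEx(m,cv2.MORPH_CLOSE,np.ones((3,3)))
for nm,(x0,y0,x1,y1) in dict(full=(105,200,300,300),empty=(330,150,525,275)).items():
    s=np.zeros_like(m); s[y0:y1,x0:x1]=m[y0:y1,x0:x1]
    cs,_=cv2.findContours(s,cv2.RETR_EXTERNAL,cv2.CHAIN_APPROX_NONE)
    k=max(cs,key=cv2.contourArea)[:,0,:]
    P=ray(c,k,14)[:,:2].astype(np.float32)
    r=cv2.minAreaRect(P); print(nm,r, np.round(cv2.boxPoints(r)))
    s2=np.zeros_like(m); s2[y0:y1,x0:x1]=(hsv[y0:y1,x0:x1,2]<40)
    print(np.round(cv2.boxPoints(cv2.minAreaRect(k.astype(np.float32)))))
f=im[200:300,105:305]; cv2.imwrite("pics/cropf.png",cv2.resize(f,None,fx=4,fy=4,interpolation=cv2.INTER_CUBIC))
f=im[150:280,330:530]; cv2.imwrite("pics/crope.png",cv2.resize(f,None,fx=4,fy=4,interpolation=cv2.INTER_CUBIC))
s=bot.capture("side"); f=s["img"][260:480,140:360]; cv2.imwrite("pics/crops.png",cv2.resize(f,None,fx=2.7,fy=2.7,interpolation=cv2.INTER_CUBIC))
E
```

```text
full ((504.5324401855469, 191.43568420410156), (283.9008483886719, 74.24190521240234), 76.97496032714844) [[436.  62.]
 [509.  45.]
 [573. 321.]
 [500. 338.]]
[[124. 259.]
 [132. 217.]
 [292. 249.]
 [283. 291.]]
empty ((566.27099609375, -183.85189819335938), (283.7104797363281, 73.95590209960938), 62.054298400878906) [[ 467. -292.]
 [ 532. -326.]
 [ 665.  -76.]
 [ 600.  -41.]]
[[340. 196.]
 [358. 158.]
 [506. 229.]
 [488. 267.]]
```

View pics/cropf.png

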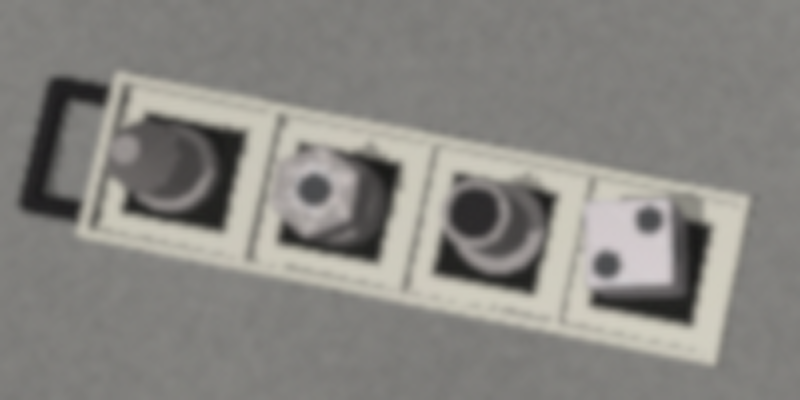

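View pics/crope.png

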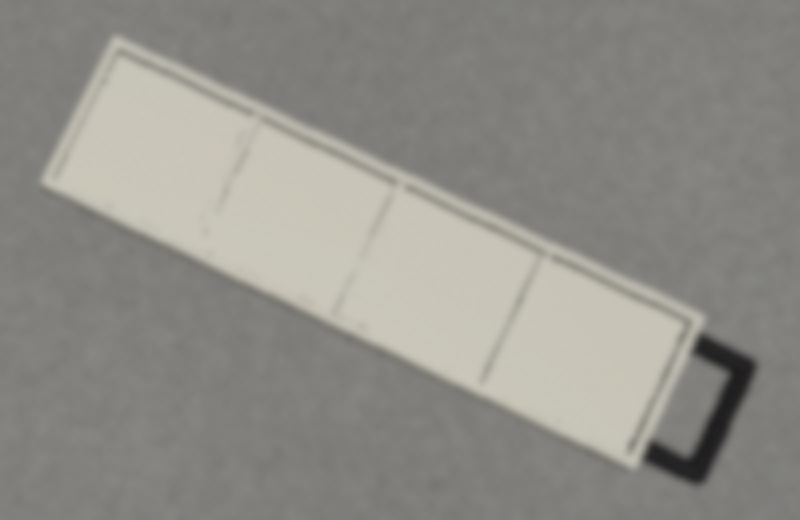

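View pics/crops.png

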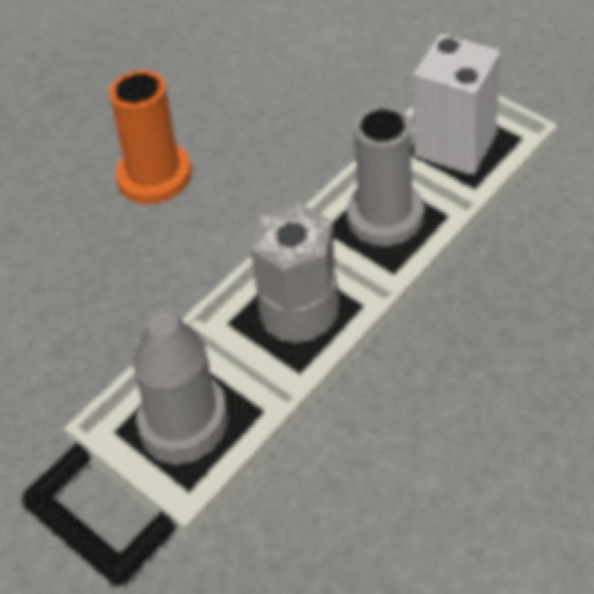

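Run:
```python
from h import *
c=bot.capture("top"); s=bot.capture("side")
u=lambda x,y:(105+x/4,200+y/4)
pt=dict(nozzle=(u(126,151),79),hex=(u(315,188),61),tube=(u(472,208),73),block=(u(627.5,242),69))
v=lambda x,y:(140+x/2.7,260+y/2.7)
ps=dict(nozzle=(v(163,324),79),hex=(v(292,235),61),tube=(v(383,125),73),block=(v(457,61),69))
pk=dict(nozzle=(528.2,293.7),hex=(512.4,225.5),tube=(496.6,157.3),block=(480.9,89.2))
for k in pt:
    print(k,ray(c,pt[k][0],pt[k][1])[0,:2].round(1),ray(s,ps[k][0],ps[k][1])[0,:2].round(1),pk[k])
h=[ray(c,u(650,219),69)[0],ray(c,u(605,265),69)[0]]; print(h, np.degrees(np.arctan2(*(h[0]-h[1])[[1,0]])))
# block top mask: brightness >  & low saturation
im=c["img"].astype(int); 
f=cv2.resize(c["img"][200:300,105:305],None,fx=4,fy=4,interpolation=cv2.INTER_CUBIC)
hsv=cv2.cvtColor(f,cv2.COLOR_BGR2HSV)
m=((hsv[...,2]>140)&(f[...,0].astype(int)-f[...,2]>-6)).astype(np.uint8)*255
m=cv2.morphologyEx(m,cv2.MORPH_CLOSE,np.ones((25,25)))
cv2.imwrite("pics/mask.png",np.vstack([m]))
for (x0,x1,z,n) in((570,720,69,"block"),(260,362,61,"hex")):
    t=np.zeros_like(m); t[:,x0:x1]=m[:,x0:x1]
    k=max(cv2.findContours(t,0,cv2.CHAIN_APPROX_NONE)[0],key=cv2.contourArea)[:,0,:]
    P=ray(c,np.c_[105+k[:,0]/4,200+k[:,1]/4],z)[:,:2].astype(np.float32)
    print(n,cv2.minAreaRect(P))
    if n=="hex":
        for a in range(0,180,5):
            d=np.array([np.cos(np.radians(a)),np.sin(np.radians(a))]);print(a,np.ptp(P@d).round(1),end="; ")
f2=c["img"][235:270,165:205]; cv2.imwrite("pics/hex.png",cv2.resize(f2,None,fx=14,fy=14,interpolation=cv2.INTER_CUBIC))
f3=s["img"][325:395,220:280]; cv2.imwrite("pics/hexs.png",cv2.resize(f3,None,fx=8,fy=8,interpolation=cv2.INTER_CUBIC))
```

```text
nozzle [527.5 294.9] [529.2 298.8] (528.2, 293.7)
hex [512.  221.6] [512.3 225.4] (512.4, 225.5)
tube [500.3 154.2] [499.3 156.5] (496.6, 157.3)
block [484.8  91.1] [485.8  94.9] (480.9, 89.2)
[array([493.97524686,  81.74148106,  69.        ]), array([475.63022115, 100.51223212,  69.        ])] -45.657165177792315
block ((484.08221435546875, 90.7811279296875), (35.57965850830078, 36.01020812988281), 0.4737873375415802)
hex ((512.2654418945312, 222.92233276367188), (17.012197494506836, 19.869909286499023), 81.14331817626953)
0 19.6; 5 19.5; 10 20.0; 15 20.4; 20 20.7; 25 20.8; 30 20.8; 35 20.6; 40 20.6; 45 20.7; 50 20.6; 55 20.4; 60 20.0; 65 19.5; 70 18.8; 75 18.1; 80 17.2; 85 17.5; 90 17.9; 95 18.6; 100 19.1; 105 19.5; 110 19.8; 115 19.9; 120 19.8; 125 19.7; 130 19.8; 135 19.7; 140 19.5; 145 19.2; 150 19.1; 155 19.3; 160 19.6; 165 19.8; 170 19.9; 175 19.8;
```

View pics/mask.png

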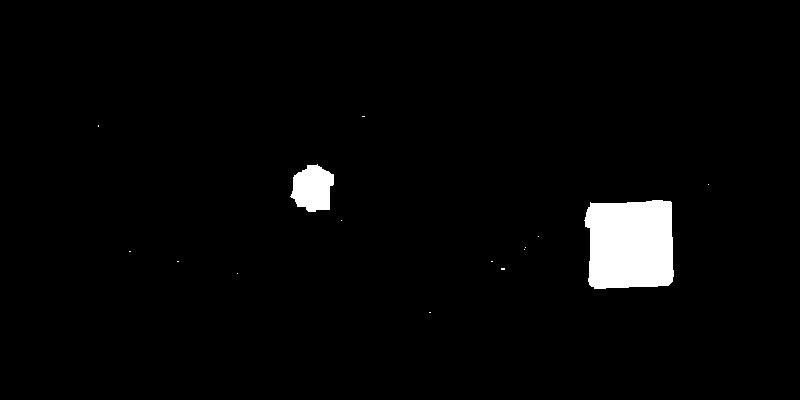

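View pics/hex.png

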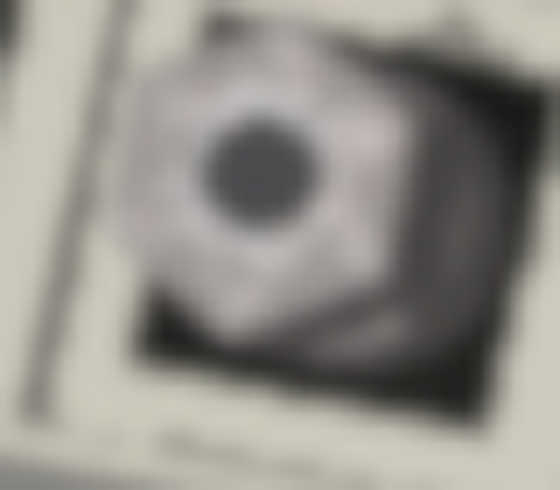

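View pics/hexs.png

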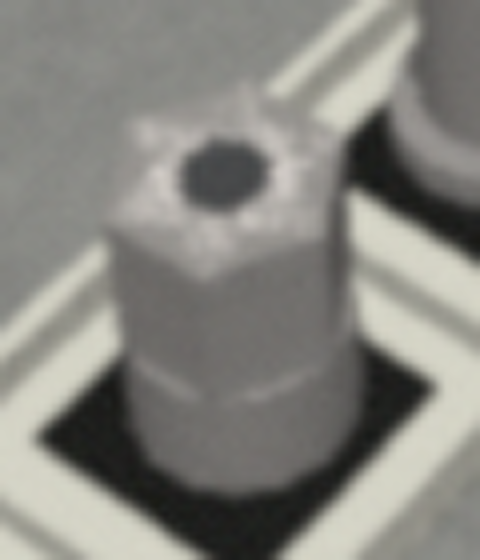

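Both rack fits match 284 x 74 mm, so I trust them, and the two views agree on the parts to within about 4 mm. Candidates for the block: only the square part at (264,262), which has two ports on top; the crop confirms it. For the tube: the grey one at (229,255), not the orange one at (217,182). Block first, starting with the transit.

>>> arm_command(targets=[{"x":1,"y":1.7,"z":0,"roll":0.05},{"x":3,"y":5.1,"z":0,"roll":0.15},{"x":5,"y":8.6,"z":-0.5,"roll":0.25},{"x":7,"y":12,"z":-1,"roll":0.35},{"x":9,"y":15.4,"z":-1.5,"roll":0.45},{"x":11,"y":18.8,"z":-2,"roll":0.55},{"x":13,"y":22.3,"z":-2.5,"roll":0.65},{"x":15,"y":25.7,"z":-3,"roll":0.75}], fingers=1)

```text
time: 0.97
tool_pos: [286.9, -248.2, 196.7]
tcp_rot: [3.141, 0.0, 1.017]
contact_force: [0.7, 0.3, -0.3]
grip_width: 91.7
```

>>> arm_command(targets=[{"x":2,"y":3.4,"z":0,"roll":0.1},{"x":4,"y":6.9,"z":-1,"roll":0.2},{"x":6,"y":10.3,"z":-1.5,"roll":0.3},{"x":8,"y":13.7,"z":-2,"roll":0.4},{"x":10,"y":17.1,"z":-2.5,"roll":0.5},{"x":12,"y":20.6,"z":-3,"roll":0.55},{"x":14,"y":24,"z":-3.5,"roll":0.558},{"x":15,"y":25.8,"z":-4,"roll":0.558}])

```text
time: 1.63
tool_pos: [438.0, 11.3, 156.7]
tcp_rot: [3.14, -0.001, 1.574]
contact_force: [-0.4, -0.3, 0.6]
grip_width: 91.9
```

>>> arm_command(targets=[{"x":1.6,"y":2.7,"z":0},{"x":3.1,"y":5.4,"z":-1.5},{"x":4.2,"y":7.2,"z":-3},{"x":4.7,"y":8.1,"z":-4},{"x":4.7,"y":8.1,"z":-4}])

```text
$.targets[0]: bad value
```

Run:
```python
from h import *
print(bot.get_obs()["tool_pos"])
for n in("side","top"):
    c=bot.capture(n); cv2.imwrite(f"pics/{n}1.png",c["img"])
```

```text
[438.00219779  11.29186251 156.69233192]
```

View pics/side1.png

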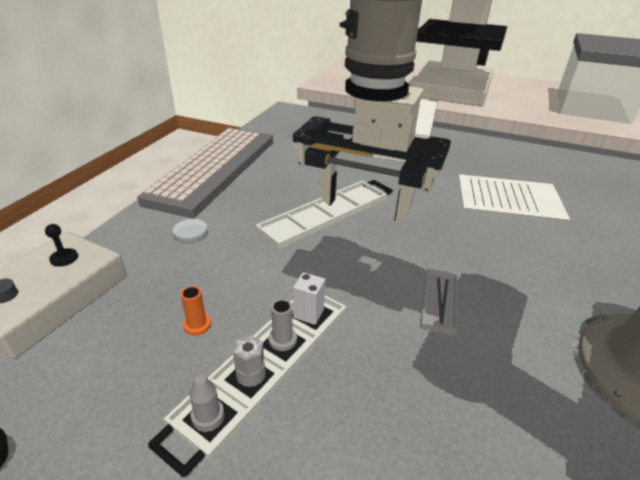

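View pics/top1.png

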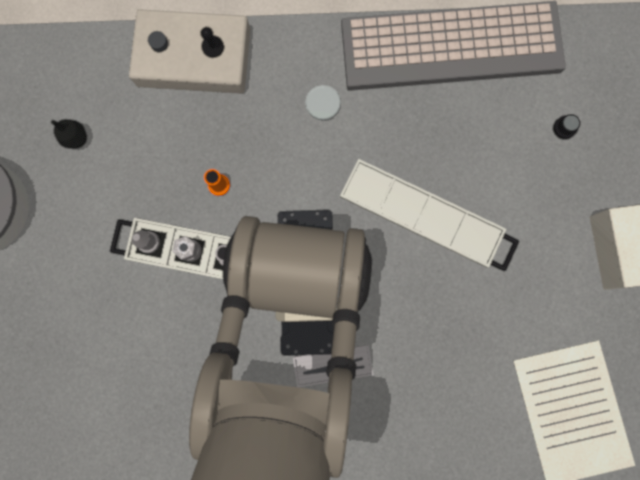

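The side view shows the gripper above the table, with its jaws along world x and the fingertips at about (330,203) and (402,218). The move was refused because a field was missing, so I'm resending it.

>>> arm_command(targets=[{"x":1.6,"y":2.7,"z":0,"roll":0},{"x":3.1,"y":5.4,"z":-1.5,"roll":0},{"x":4.2,"y":7.2,"z":-3,"roll":0},{"x":4.7,"y":8.1,"z":-4,"roll":0},{"x":4.7,"y":8.1,"z":-4,"roll":0}])

```text
time: 2.15
tool_pos: [482.6, 89.6, 114.9]
tcp_rot: [-3.138, 0.0, 1.572]
contact_force: [-0.7, 0.1, 0.0]
grip_width: 92.0
```

Run:
```python
from h import *
p=bot.get_obs()["tool_pos"];print(p)
c=bot.capture("side"); f=c["img"][140:360,200:420].copy()
f=cv2.resize(f,None,fx=2.7,fy=2.7,interpolation=cv2.INTER_CUBIC)
for d in (-46,0,46):
  for w in(-9.5,9.5):
    q=(proj(c,p+[d,w,0])[0]-[200,140])*2.7
    cv2.circle(f,tuple(int(v) for v in q),3,(0,0,255),-1)
cv2.imwrite("pics/s2.png",f)
```

```text
[482.62748513  89.59684921 114.85427128]
```

View pics/s2.png

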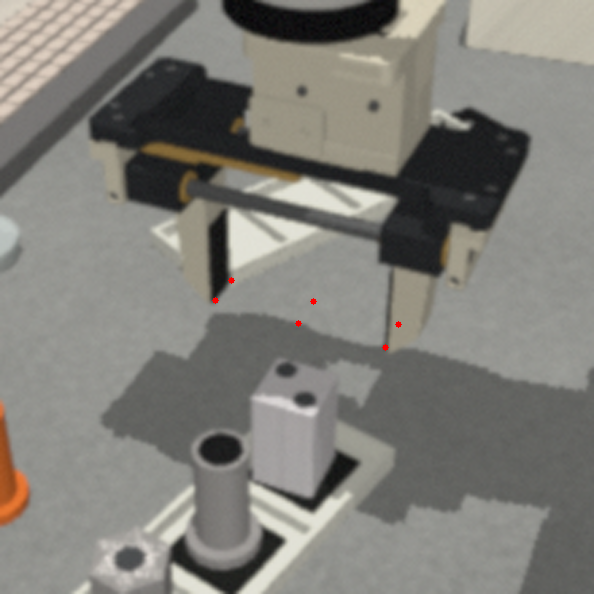

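>>> arm_command(targets=[{"x":0.2,"y":0.4,"z":0,"roll":0},{"x":0.2,"y":0.4,"z":-1.5,"roll":0},{"x":0.2,"y":0.4,"z":-3,"roll":0},{"x":0.2,"y":0.4,"z":-3,"roll":0},{"x":0.2,"y":0.4,"z":-3,"roll":0},{"x":0.2,"y":0.4,"z":-3,"roll":0}])

```text
time: 2.7
tool_pos: [485.9, 92.4, 87.9]
tcp_rot: [3.14, 0.0, 1.57]
contact_force: [0.3, -0.3, 0.9]
grip_width: 92.1
```

Run:
```python
from h import *
c=bot.capture("side"); p=bot.get_obs()["tool_pos"];print(p); f=c["img"][140:360,200:420].copy()
f=cv2.resize(f,None,fx=2.7,fy=2.7,interpolation=cv2.INTER_CUBIC)
for d in (-46,0,46):
  for w in(-9.5,9.5):
    q=(proj(c,p+[d,w,0])[0]-[200,140])*2.7
    cv2.circle(f,tuple(int(v) for v in q),3,(0,0,255),-1)
for P in ([485,93,69],[467,75,69],[503,75,69],[503,111,69],[467,111,69],[503,111,7],[467,111,7]):
    q=(proj(c,P)[0]-[200,140])*2.7
    cv2.circle(f,tuple(int(v) for v in q),2,(0,255,0),-1)
cv2.imwrite("pics/s3.png",f)
```

```text
[486.06559144  92.57933684  87.98542414]
```

View pics/s3.png

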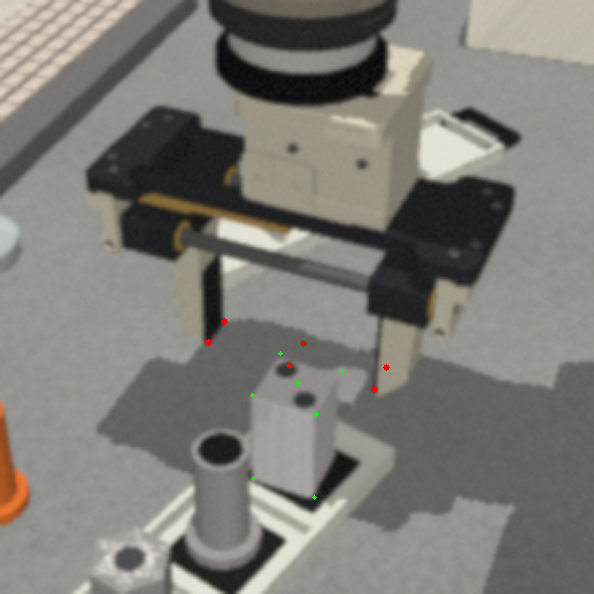

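>>> arm_command(targets=[{"x":0,"y":0,"z":-1.5,"roll":0},{"x":0,"y":0,"z":-3,"roll":0},{"x":0,"y":0,"z":-4.5,"roll":0},{"x":0,"y":0,"z":-5.5,"roll":0},{"x":0,"y":0,"z":-6,"roll":0},{"x":0,"y":0,"z":-6,"roll":0},{"x":0,"y":0,"z":-6,"roll":0}], fingers=0.5)

```text
time: 3.33
tool_pos: [485.8, 93.0, 27.2]
tcp_rot: [3.141, -0.0, 1.571]
contact_force: [-0.6, 0.3, 0.0]
grip_width: 50.2
```

>>> arm_command(targets=[{"x":0,"y":0,"z":0,"roll":0},{"x":0,"y":0,"z":0,"roll":0},{"x":0,"y":0,"z":0,"roll":0},{"x":0,"y":0,"z":0,"roll":0},{"x":0,"y":0,"z":0,"roll":0},{"x":0,"y":0,"z":0,"roll":0}], fingers=0)

```text
time: 3.83
tool_pos: [485.9, 93.0, 27.5]
tcp_rot: [3.14, -0.0, 1.571]
contact_force: [-0.9, -0.3, 6.7]
grip_width: 35.9
```

Gripped at 35.9 mm, as expected for the block. Now I'll lift and carry it.

>>> arm_command(targets=[{"x":0,"y":0,"z":0.5,"roll":0},{"x":0,"y":0,"z":1.5,"roll":0},{"x":0,"y":0,"z":3,"roll":0},{"x":0,"y":0,"z":4.5,"roll":0},{"x":0,"y":0,"z":6,"roll":0},{"x":0,"y":0,"z":7.5,"roll":0},{"x":0,"y":-0.5,"z":8.5,"roll":0},{"x":0,"y":-1.5,"z":9,"roll":0}])

```text
time: 4.5
tool_pos: [485.9, 78.2, 118.4]
tcp_rot: [3.139, -0.0, 1.572]
contact_force: [-0.1, -0.1, -3.1]
grip_width: 35.7
```

>>> arm_command(targets=[{"x":0.1,"y":-2,"z":0,"roll":-0.03},{"x":0.3,"y":-4.5,"z":0,"roll":-0.08},{"x":0.5,"y":-7,"z":0,"roll":-0.14},{"x":0.7,"y":-9.5,"z":0,"roll":-0.2},{"x":0.9,"y":-12,"z":0,"roll":-0.26},{"x":1.1,"y":-14.5,"z":0,"roll":-0.32},{"x":1.3,"y":-17,"z":0,"roll":-0.38},{"x":1.5,"y":-19.5,"z":0,"roll":-0.44}])

```text
time: 5.17
tool_pos: [499.6, -119.0, 116.4]
tcp_rot: [-3.14, 0.0, 1.127]
contact_force: [-0.4, 0.0, -2.3]
grip_width: 35.9
```

>>> arm_command(targets=[{"x":0.2,"y":-2.5,"z":0,"roll":-0.03},{"x":0.5,"y":-5,"z":0,"roll":-0.048},{"x":0.8,"y":-7.5,"z":0,"roll":-0.048},{"x":1.1,"y":-10,"z":0,"roll":-0.048},{"x":1.4,"y":-12.5,"z":0,"roll":-0.048},{"x":1.6,"y":-14.5,"z":0,"roll":-0.048},{"x":1.6,"y":-15.5,"z":0,"roll":-0.048},{"x":1.6,"y":-15.9,"z":0,"roll":-0.048}])

```text
time: 5.83
tool_pos: [515.4, -277.9, 116.1]
tcp_rot: [-3.141, 0.0, 1.081]
contact_force: [0.0, 1.2, -3.0]
grip_width: 35.9
```

>>> arm_command(targets=[{"x":0,"y":0,"z":0,"roll":0},{"x":0,"y":0,"z":0,"roll":0},{"x":0,"y":0,"z":0,"roll":0},{"x":0,"y":0,"z":0,"roll":0}])

```text
time: 6.17
tool_pos: [516.4, -274.8, 116.8]
tcp_rot: [-3.141, -0.0, 1.084]
contact_force: [0.7, 0.3, -1.9]
grip_width: 35.7
```

Run:
```python
from h import *
c=bot.capture("side"); p=bot.get_obs();print(p["tool_pos"],p["tcp_rot"],p["grip_width"]); 
cv2.imwrite("pics/s4.png",c["img"])
```

```text
[ 516.51947951 -274.97659377  116.89121675] [-3.14157798e+00 -1.38950013e-04  1.08403218e+00] 35.61923796320489
```

View pics/s4.png

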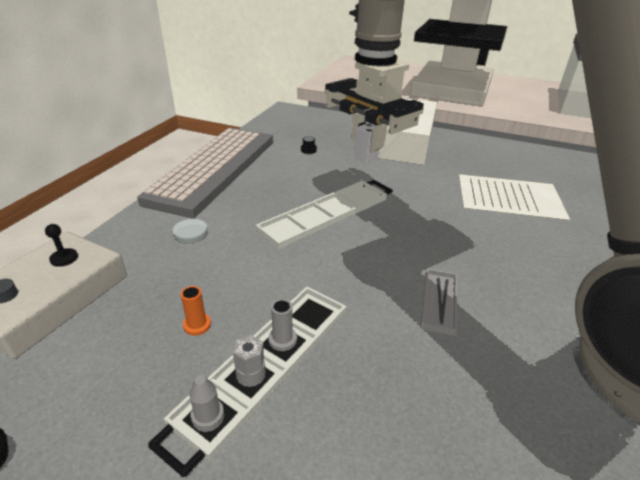

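The block is held above the handle end of the empty rack. I'll cross-check the rack position in the side view before lowering.

Run:
```python
from h import *
c=bot.capture("side"); im=c["img"]; x0,y0,S=245,100,4.5
f=cv2.resize(im[y0:y0+130,x0:x0+175].copy(),None,fx=S,fy=S,interpolation=cv2.INTER_CUBIC)
for px,py in[(467,-292),(532,-326),(665,-76),(600,-41)]:
    q=(proj(c,[px,py,14])[0]-[x0,y0])*S; cv2.circle(f,tuple(int(v) for v in q),3,(0,0,255),-1)
q=(proj(c,[517,-276.6,4])[0]-[x0,y0])*S; cv2.circle(f,tuple(int(v) for v in q),3,(0,255,0),-1)
cv2.imwrite("pics/s5.png",f)
```

```text
(no output)
```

View pics/s5.png

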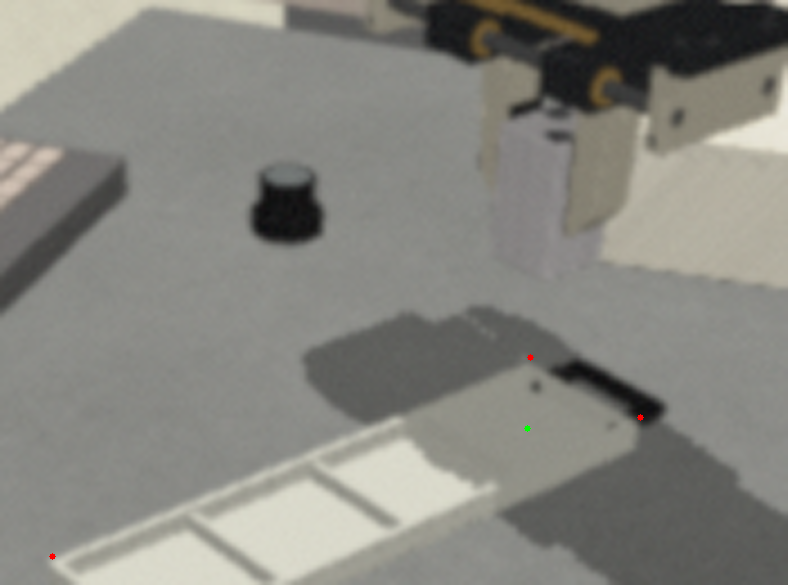

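>>> arm_command(targets=[{"x":0,"y":0,"z":-1.5,"roll":0},{"x":0,"y":0,"z":-3,"roll":0},{"x":0,"y":0,"z":-4.5,"roll":0},{"x":0,"y":0,"z":-6,"roll":0},{"x":0,"y":0,"z":-7.5,"roll":0},{"x":0,"y":0,"z":-8.5,"roll":0},{"x":0,"y":0,"z":-8.9,"roll":0},{"x":0,"y":0,"z":-8.9,"roll":0}])

```text
time: 6.93
tool_pos: [516.1, -275.5, 26.9]
tcp_rot: [-3.14, -0.0, 1.083]
contact_force: [-0.1, -0.0, -2.8]
grip_width: 35.7
```

>>> arm_command(targets=[{"x":0,"y":0,"z":-0.1,"roll":0},{"x":0,"y":0,"z":-0.2,"roll":0},{"x":0,"y":0,"z":-0.25,"roll":0},{"x":0,"y":0,"z":-0.25,"roll":0}])

```text
time: 7.27
tool_pos: [516.7, -276.2, 25.8]
tcp_rot: [3.141, 0.0, 1.083]
contact_force: [0.5, 0.4, -2.3]
grip_width: 35.5
```

>>> arm_command(targets=[{"x":0,"y":0,"z":-0.05,"roll":0},{"x":0,"y":0,"z":-0.1,"roll":0},{"x":0,"y":0,"z":-0.1,"roll":0}])

```text
time: 7.52
tool_pos: [516.5, -276.1, 24.5]
tcp_rot: [3.141, 0.0, 1.083]
contact_force: [-0.4, 0.6, -0.9]
grip_width: 36.0
```

Contact is starting, since the weight is coming off the tool. Half a millimetre more, then release.

>>> arm_command(targets=[{"x":0,"y":0,"z":-0.05,"roll":0},{"x":0,"y":0,"z":-0.05,"roll":0}])

```text
time: 7.68
tool_pos: [516.6, -276.1, 24.5]
tcp_rot: [3.141, 0.0, 1.083]
contact_force: [-2.2, 0.2, 4.9]
grip_width: 35.9
```

>>> arm_command(targets=[{"x":0,"y":0,"z":0,"roll":0},{"x":0,"y":0,"z":0,"roll":0},{"x":0,"y":0,"z":0,"roll":0},{"x":0,"y":0,"z":0,"roll":0},{"x":0,"y":0,"z":0,"roll":0},{"x":0,"y":0,"z":0,"roll":0}], fingers=1)

```text
time: 8.18
tool_pos: [516.4, -276.0, 23.6]
tcp_rot: [-3.142, 0.0, 1.083]
contact_force: [-0.6, 0.2, 0.2]
grip_width: 71.6
```

>>> arm_command(targets=[{"x":0,"y":0,"z":1,"roll":0},{"x":0,"y":0,"z":3,"roll":0},{"x":0,"y":0,"z":5.5,"roll":0},{"x":0,"y":0,"z":8.5,"roll":0},{"x":0,"y":0,"z":10.5,"roll":0},{"x":0,"y":0,"z":11.5,"roll":0},{"x":0,"y":0,"z":11.5,"roll":0}])

```text
time: 8.77
tool_pos: [517.6, -276.8, 141.7]
tcp_rot: [3.136, 0.001, 1.083]
contact_force: [1.2, -0.1, -0.2]
grip_width: 91.6
```

Run:
```python
from h import *
c=bot.capture("side"); p=bot.get_obs();print(p["tool_pos"],p["tcp_rot"],p["grip_width"]); 
cv2.imwrite("pics/s6.png",cv2.resize(c["img"][90:240,240:440],None,fx=4,fy=4,interpolation=cv2.INTER_CUBIC))
```

```text
[ 516.71899367 -276.19497213  139.65051627] [3.13942712e+00 2.70112532e-04 1.08280301e+00] 91.81580171486425
```

View pics/s6.png

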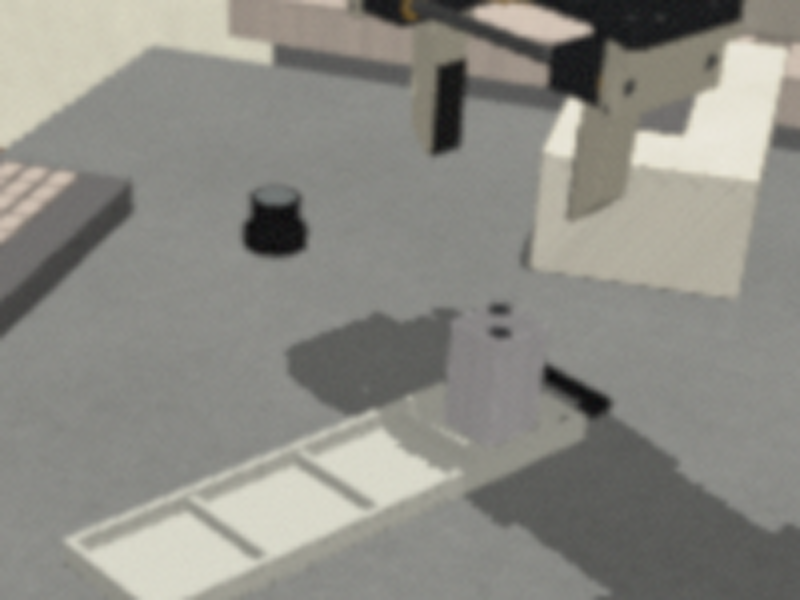

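The block stands upright in pocket 1 (about (490,380) in the crop). Tube next.

>>> arm_command(targets=[{"x":0,"y":1.5,"z":0,"roll":0.02},{"x":-0.1,"y":4.5,"z":0,"roll":0.05},{"x":-0.3,"y":7.5,"z":0,"roll":0.09},{"x":-0.4,"y":11,"z":0,"roll":0.12},{"x":-0.5,"y":14.5,"z":0,"roll":0.15},{"x":-0.7,"y":18,"z":0,"roll":0.18},{"x":-0.8,"y":21.5,"z":0,"roll":0.21},{"x":-1,"y":25,"z":0,"roll":0.24}])

```text
time: 9.48
tool_pos: [504.6, -23.4, 137.0]
tcp_rot: [-3.138, -0.0, 1.325]
contact_force: [1.1, 0.5, -0.5]
grip_width: 91.7
```

>>> arm_command(targets=[{"x":-0.1,"y":3.5,"z":0,"roll":0.021},{"x":-0.2,"y":7,"z":0,"roll":0.021},{"x":-0.4,"y":10.5,"z":0,"roll":0.021},{"x":-0.6,"y":14,"z":0,"roll":0.021},{"x":-0.7,"y":16.5,"z":-1,"roll":0.021},{"x":-0.7,"y":17.8,"z":-2,"roll":0.021},{"x":-0.7,"y":18.2,"z":-3,"roll":0.021},{"x":-0.7,"y":18.2,"z":-4,"roll":0.021}])

```text
time: 10.15
tool_pos: [497.9, 157.1, 96.7]
tcp_rot: [-3.139, 0.001, 1.347]
contact_force: [1.0, -0.7, -1.3]
grip_width: 92.1
```

>>> arm_command(targets=[{"x":0,"y":0,"z":0,"roll":0},{"x":0,"y":0,"z":0,"roll":0},{"x":0,"y":0,"z":0,"roll":0},{"x":0,"y":0,"z":0,"roll":0}])

```text
time: 10.48
tool_pos: [499.9, 155.2, 99.2]
tcp_rot: [3.141, -0.0, 1.342]
contact_force: [0.1, -0.1, 0.1]
grip_width: 91.9
```

```bash
cat > chk.py <<'E'
from h import *
import sys
name=sys.argv[1]
c=bot.capture("side"); o=bot.get_obs(); p=o["tool_pos"];print(p,o["tcp_rot"]); x0,y0=140,140
f=cv2.resize(c["img"][y0:y0+300,x0:x0+260].copy(),None,fx=2,fy=2,interpolation=cv2.INTER_CUBIC)
a=o["tcp_rot"][2]-np.pi/2; j=np.array([np.cos(a),np.sin(a),0]);n=np.array([-j[1],j[0],0])
pts=[p+d*j+w*n for d in(-46,0,46) for w in(-9.5,9.5)]+[p*[1,1,0]+[0,0,float(sys.argv[2])]]
for k in pts:
    q=(proj(c,k)[0]-[x0,y0])*2; cv2.circle(f,tuple(int(v) for v in q),3,(0,0,255),-1)
cv2.imwrite(f"pics/{name}.png",f)
E
python3 chk.py t1 73
```

```text
[499.92008259 155.30009088  99.26933652] [ 3.14051893e+00 -3.70534424e-04  1.34251184e+00]
```

View pics/t1.png

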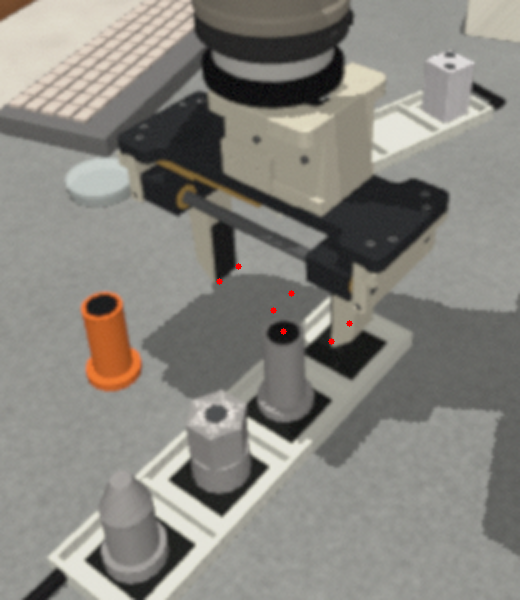

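The TCP projects onto the bore of the grey tube at (284,331), so it is centred. Descending to z of about 27 and gripping.

>>> arm_command(targets=[{"x":0,"y":0,"z":-1.5,"roll":0},{"x":0,"y":0,"z":-3,"roll":0},{"x":0,"y":0,"z":-4.5,"roll":0},{"x":0,"y":0,"z":-6,"roll":0},{"x":0,"y":0,"z":-7,"roll":0},{"x":0,"y":0,"z":-7.2,"roll":0},{"x":0,"y":0,"z":-7.2,"roll":0},{"x":0,"y":0,"z":-7.2,"roll":0}], fingers=0.45)

```text
time: 11.2
tool_pos: [500.0, 156.0, 27.4]
tcp_rot: [3.141, -0.0, 1.344]
contact_force: [0.2, -0.3, 1.2]
grip_width: 43.9
```

>>> arm_command(targets=[{"x":0,"y":0,"z":0,"roll":0},{"x":0,"y":0,"z":0,"roll":0},{"x":0,"y":0,"z":0,"roll":0},{"x":0,"y":0,"z":0,"roll":0},{"x":0,"y":0,"z":0,"roll":0},{"x":0,"y":0,"z":0,"roll":0},{"x":0,"y":0,"z":0,"roll":0}], fingers=0)

```text
time: 11.78
tool_pos: [499.8, 156.1, 27.4]
tcp_rot: [3.14, -0.0, 1.344]
contact_force: [-0.6, -0.3, 5.5]
grip_width: 28.0
```

Gripped at 28.0 mm, the tube's diameter.

>>> arm_command(targets=[{"x":0,"y":0,"z":0.5,"roll":0},{"x":0,"y":0,"z":1.5,"roll":0},{"x":0,"y":0,"z":3,"roll":0},{"x":0,"y":0,"z":4.5,"roll":0},{"x":0,"y":0,"z":6,"roll":0},{"x":0,"y":0,"z":7.5,"roll":0},{"x":0,"y":-0.5,"z":8.5,"roll":0},{"x":0.2,"y":-1.5,"z":9,"roll":0}])

```text
time: 12.45
tool_pos: [501.7, 141.3, 118.5]
tcp_rot: [3.14, -0.001, 1.345]
contact_force: [0.2, 0.3, -1.6]
grip_width: 27.5
```

>>> arm_command(targets=[{"x":0.2,"y":-2,"z":0,"roll":-0.03},{"x":0.5,"y":-4.5,"z":0,"roll":-0.06},{"x":0.8,"y":-7,"z":0,"roll":-0.09},{"x":1.1,"y":-9.5,"z":0,"roll":-0.12},{"x":1.4,"y":-12,"z":0,"roll":-0.15},{"x":1.7,"y":-14.5,"z":0,"roll":-0.18},{"x":2,"y":-17,"z":0,"roll":-0.21},{"x":2.3,"y":-19.5,"z":0,"roll":-0.24}])

```text
time: 13.12
tool_pos: [523.8, -56.1, 116.4]
tcp_rot: [-3.141, 0.0, 1.102]
contact_force: [0.3, 0.6, -1.7]
grip_width: 27.4
```

>>> arm_command(targets=[{"x":0.4,"y":-2.5,"z":0,"roll":-0.021},{"x":0.8,"y":-5,"z":0,"roll":-0.021},{"x":1.2,"y":-7.5,"z":0,"roll":-0.021},{"x":1.6,"y":-10,"z":0,"roll":-0.021},{"x":2,"y":-12.5,"z":0,"roll":-0.021},{"x":2.3,"y":-14.5,"z":0,"roll":-0.021},{"x":2.5,"y":-15.7,"z":0,"roll":-0.021},{"x":2.5,"y":-16.05,"z":0,"roll":-0.021}])

```text
time: 13.78
tool_pos: [549.0, -216.9, 116.2]
tcp_rot: [-3.141, 0.0, 1.08]
contact_force: [-0.1, 0.4, -2.0]
grip_width: 27.9
```

>>> arm_command(targets=[{"x":0,"y":0,"z":0,"roll":0},{"x":0,"y":0,"z":0,"roll":0},{"x":0,"y":0,"z":0,"roll":0},{"x":0,"y":0,"z":0,"roll":0}])

```text
time: 14.12
tool_pos: [549.3, -213.3, 116.8]
tcp_rot: [-3.141, -0.0, 1.084]
contact_force: [0.1, 0.0, -1.7]
grip_width: 27.5
```

```bash
cat > v.py <<'E'
from h import *
import sys
c=bot.capture("side"); p=bot.get_obs();print(p["tool_pos"],p["tcp_rot"],p["grip_width"]); 
cv2.imwrite(f"pics/{sys.argv[1]}.png",cv2.resize(c["img"][90:240,240:440],None,fx=4,fy=4,interpolation=cv2.INTER_CUBIC))
E
python3 v.py t2
```

```text
[ 549.43105734 -213.42618934  116.8766418 ] [-3.14152933e+00 -1.13654225e-04  1.08412197e+00] 27.094728486990594
```

View pics/t2.png

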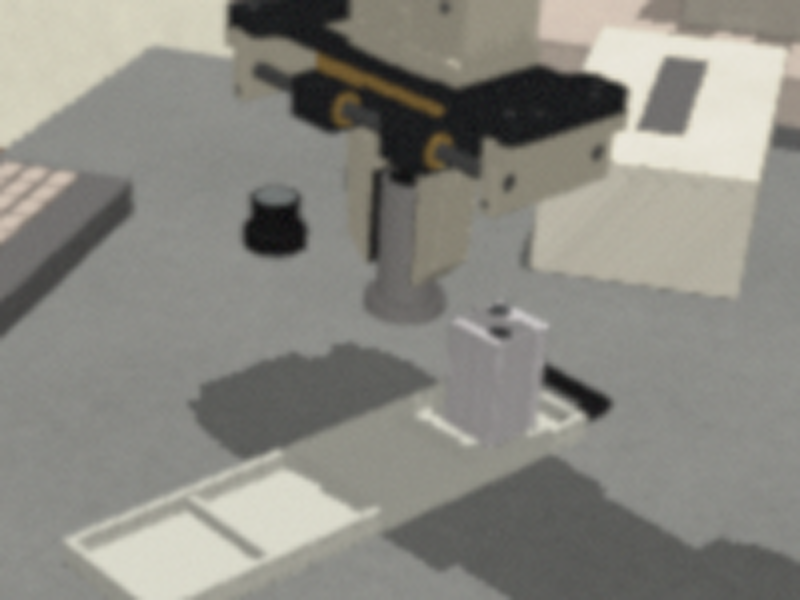

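The tube hangs upright over pocket 2, next to the block. Lowering it.

>>> arm_command(targets=[{"x":0,"y":0,"z":-1.5,"roll":0},{"x":0,"y":0,"z":-3,"roll":0},{"x":0,"y":0,"z":-4.5,"roll":0},{"x":0,"y":0,"z":-6,"roll":0},{"x":0,"y":0,"z":-7.5,"roll":0},{"x":0,"y":0,"z":-8.5,"roll":0},{"x":0,"y":0,"z":-9,"roll":0},{"x":0,"y":0,"z":-9,"roll":0}])

```text
time: 14.83
tool_pos: [548.9, -213.9, 25.8]
tcp_rot: [-3.14, -0.0, 1.083]
contact_force: [-0.5, -0.0, -2.5]
grip_width: 27.7
```

>>> arm_command(targets=[{"x":0,"y":0,"z":-0.1,"roll":0},{"x":0,"y":0,"z":-0.2,"roll":0},{"x":0,"y":0,"z":-0.2,"roll":0},{"x":0,"y":0,"z":-0.2,"roll":0}])

```text
time: 15.17
tool_pos: [549.8, -214.7, 25.4]
tcp_rot: [3.14, 0.0, 1.083]
contact_force: [-0.5, 0.1, -2.5]
grip_width: 27.7
```

>>> arm_command(targets=[{"x":0,"y":0,"z":-0.05,"roll":0},{"x":0,"y":0,"z":-0.1,"roll":0},{"x":0,"y":0,"z":-0.1,"roll":0}])

```text
time: 15.42
tool_pos: [549.7, -214.7, 24.5]
tcp_rot: [3.141, 0.0, 1.083]
contact_force: [-1.9, 0.9, 3.6]
grip_width: 27.3
```

Contact made. Releasing and rising.

>>> arm_command(targets=[{"x":0,"y":0,"z":0,"roll":0},{"x":0,"y":0,"z":0,"roll":0},{"x":0,"y":0,"z":0,"roll":0},{"x":0,"y":0,"z":0,"roll":0},{"x":0,"y":0,"z":0,"roll":0},{"x":0,"y":0,"z":0,"roll":0},{"x":0,"y":0,"z":0,"roll":0},{"x":0,"y":0,"z":0,"roll":0}], fingers=1)

```text
time: 16.08
tool_pos: [549.4, -214.5, 23.7]
tcp_rot: [3.142, 0.0, 1.083]
contact_force: [-0.6, -0.6, -0.3]
grip_width: 76.3
```

>>> arm_command(targets=[{"x":0,"y":0,"z":1,"roll":0},{"x":0,"y":0,"z":3,"roll":0},{"x":0,"y":0,"z":5.5,"roll":0},{"x":0,"y":0,"z":8.5,"roll":0},{"x":0,"y":0,"z":10.5,"roll":0},{"x":0,"y":0,"z":11.5,"roll":0},{"x":0,"y":0,"z":11.5,"roll":0}])

```text
time: 16.67
tool_pos: [550.7, -215.1, 141.8]
tcp_rot: [3.136, 0.0, 1.083]
contact_force: [0.4, -0.7, -0.5]
grip_width: 91.4
```

```bash
python3 v.py t3
python3 - <<'E'
from h import *
# hex flat normals from vertices in side crop hexs.png (offset 220,325, x8), top crop hex.png (165,235,x14)
s=bot.capture("side");
import math
sv=np.array([(340,150),(325,245),(210,275),(105,215),(140,125),(250,90)])/8+[220,325]
P=ray(s,sv,61)[:,:2];m=P.mean(0);d=P-m;print(m,np.hypot(*d.T).round(1),(np.degrees(np.arctan2(d[:,1],d[:,0]))%60).round(1))
E
```

```text
[ 549.73351924 -214.64223559  139.68240624] [3.13943787e+00 4.45806554e-05 1.08285353e+00] 91.60230046681856
[511.30955514 226.2392713 ] [17.7 19.8 17.6 19.1 18.7 18.4] [44.  45.8 50.1 42.6 46.1 48.5]
```

View pics/t3.png

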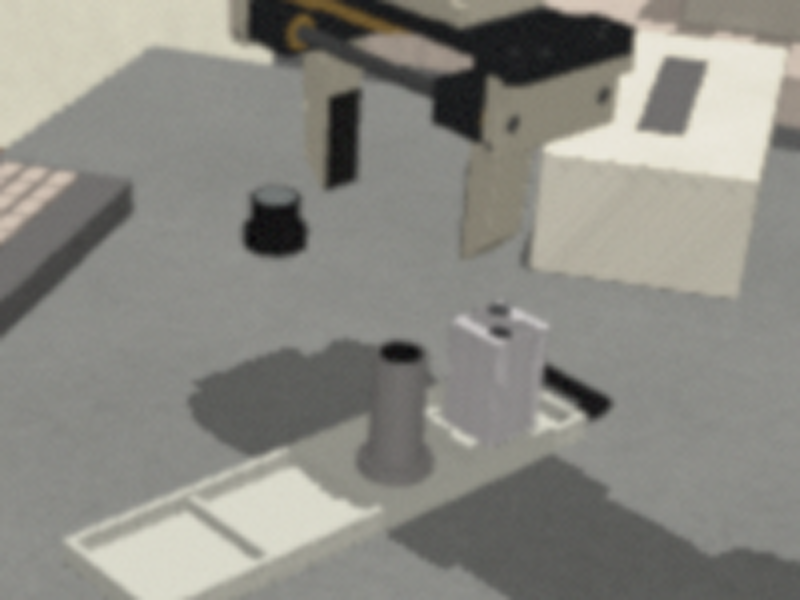

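The tube stands upright in pocket 2 ((400,420) in the crop). For the hex plug, the two views put the flat normal at -39° and -44°, so I'll use -42°. Its foot is wider than the flats, so I'll grip at TCP z of about 35.

>>> arm_command(targets=[{"x":0,"y":1.5,"z":0,"roll":-0.02},{"x":-0.3,"y":4.5,"z":0,"roll":-0.05},{"x":-0.6,"y":7.5,"z":0,"roll":-0.08},{"x":-0.9,"y":11,"z":0,"roll":-0.11},{"x":-1.2,"y":14.5,"z":0,"roll":-0.14},{"x":-1.5,"y":18,"z":0,"roll":-0.17},{"x":-1.8,"y":21.5,"z":0,"roll":-0.2},{"x":-2.1,"y":25,"z":0,"roll":-0.238}])

```text
time: 17.43
tool_pos: [526.9, 37.1, 136.8]
tcp_rot: [-3.139, 0.002, 0.843]
contact_force: [1.1, -0.7, 0.4]
grip_width: 91.8
```

>>> arm_command(targets=[{"x":-0.3,"y":3.5,"z":0,"roll":0},{"x":-0.6,"y":7,"z":0,"roll":0},{"x":-0.9,"y":10.5,"z":0,"roll":0},{"x":-1.2,"y":14,"z":0,"roll":0},{"x":-1.5,"y":16.8,"z":-1,"roll":0},{"x":-1.7,"y":18.4,"z":-2,"roll":0},{"x":-1.7,"y":18.9,"z":-3,"roll":0},{"x":-1.7,"y":18.9,"z":-4,"roll":0}])

```text
time: 18.1
tool_pos: [510.3, 225.2, 96.5]
tcp_rot: [-3.14, 0.002, 0.847]
contact_force: [-0.2, 0.1, -0.5]
grip_width: 91.7
```

>>> arm_command(targets=[{"x":0,"y":0,"z":0,"roll":0},{"x":0,"y":0,"z":0,"roll":0},{"x":0,"y":0,"z":0,"roll":0},{"x":0,"y":0,"z":0,"roll":0}])

```text
time: 18.43
tool_pos: [512.1, 223.5, 99.2]
tcp_rot: [3.141, -0.001, 0.843]
contact_force: [0.8, -0.9, 0.5]
grip_width: 91.8
```

```bash
python3 chk.py x1 61
```

```text
[512.05261763 223.70467367  99.36145142] [ 3.14082624e+00 -9.27844141e-04  8.43369599e-01]
```

View pics/x1.png

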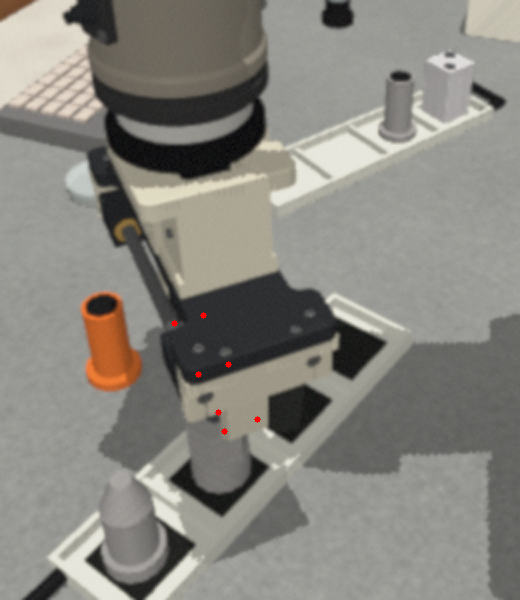

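>>> arm_command(targets=[{"x":0,"y":0,"z":-1.5,"roll":0},{"x":0,"y":0,"z":-3,"roll":0},{"x":0,"y":0,"z":-4.5,"roll":0},{"x":0,"y":0,"z":-5.6,"roll":0},{"x":0,"y":0,"z":-6.3,"roll":0},{"x":0,"y":0,"z":-6.3,"roll":0},{"x":0,"y":0,"z":-6.3,"roll":0}], fingers=0.5)

```text
time: 19.07
tool_pos: [511.7, 224.5, 35.9]
tcp_rot: [3.141, -0.0, 0.845]
contact_force: [0.1, -0.1, 1.0]
grip_width: 49.5
```

>>> arm_command(targets=[{"x":0,"y":0,"z":0,"roll":0},{"x":0,"y":0,"z":0,"roll":0},{"x":0,"y":0,"z":0,"roll":0},{"x":0,"y":0,"z":0,"roll":0},{"x":0,"y":0,"z":0,"roll":0},{"x":0,"y":0,"z":0,"roll":0},{"x":0,"y":0,"z":0,"roll":0}], fingers=0)

```text
time: 19.65
tool_pos: [512.0, 224.7, 36.5]
tcp_rot: [3.141, -0.001, 0.845]
contact_force: [-0.2, -0.2, 5.8]
grip_width: 33.9
```

33.9 mm, so it's gripped on the flats.

>>> arm_command(targets=[{"x":0,"y":0,"z":0.5,"roll":0},{"x":0,"y":0,"z":1.5,"roll":0},{"x":0,"y":0,"z":3,"roll":0},{"x":0,"y":0,"z":4.5,"roll":0},{"x":0,"y":0,"z":6,"roll":0},{"x":0,"y":0,"z":7.5,"roll":0},{"x":0.1,"y":-0.5,"z":8.5,"roll":0},{"x":0.3,"y":-1.5,"z":9,"roll":0}])

```text
time: 20.32
tool_pos: [514.7, 209.9, 127.4]
tcp_rot: [3.141, -0.002, 0.846]
contact_force: [0.4, -0.5, -2.8]
grip_width: 33.6
```

>>> arm_command(targets=[{"x":0.3,"y":-2,"z":0,"roll":0.03},{"x":0.7,"y":-4.5,"z":0,"roll":0.06},{"x":1.1,"y":-7,"z":0,"roll":0.09},{"x":1.6,"y":-9.5,"z":0,"roll":0.12},{"x":2.1,"y":-12,"z":0,"roll":0.15},{"x":2.6,"y":-14.5,"z":0,"roll":0.18},{"x":3.1,"y":-17,"z":0,"roll":0.21},{"x":3.6,"y":-19.5,"z":0,"roll":0.238}])

```text
time: 20.98
tool_pos: [549.9, 12.4, 125.3]
tcp_rot: [-3.14, 0.001, 1.084]
contact_force: [-0.5, 0.6, -2.4]
grip_width: 33.5
```

>>> arm_command(targets=[{"x":0.5,"y":-2.5,"z":0,"roll":0},{"x":1,"y":-5,"z":0,"roll":0},{"x":1.5,"y":-7.5,"z":0,"roll":0},{"x":2,"y":-10,"z":0,"roll":0},{"x":2.5,"y":-12.5,"z":0,"roll":0},{"x":2.9,"y":-14.9,"z":0,"roll":0},{"x":3.1,"y":-16.3,"z":0,"roll":0},{"x":3.15,"y":-16.7,"z":0,"roll":0}])

```text
time: 21.65
tool_pos: [581.4, -155.3, 125.1]
tcp_rot: [-3.141, 0.001, 1.08]
contact_force: [-0.4, 0.2, -1.9]
grip_width: 33.6
```

>>> arm_command(targets=[{"x":0,"y":0,"z":0,"roll":0},{"x":0,"y":0,"z":0,"roll":0},{"x":0,"y":0,"z":0,"roll":0},{"x":0,"y":0,"z":0,"roll":0}])

```text
time: 21.98
tool_pos: [581.8, -151.1, 125.8]
tcp_rot: [-3.141, -0.0, 1.084]
contact_force: [-0.8, 0.6, -2.2]
grip_width: 33.5
```

```bash
python3 v.py x2
```

```text
[ 581.87550787 -151.25529511  125.86909546] [-3.14150282e+00 -1.16038764e-04  1.08437308e+00] 33.7455644048835
```

View pics/x2.png

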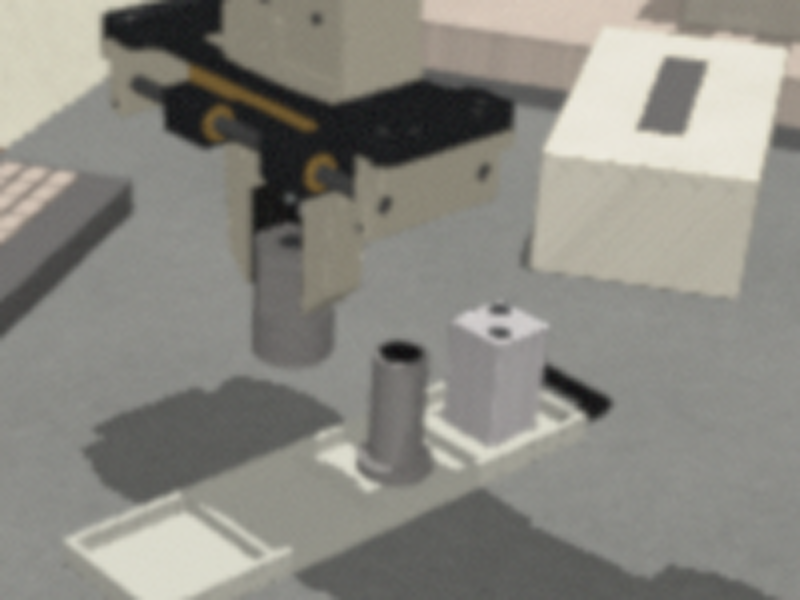

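>>> arm_command(targets=[{"x":0,"y":0,"z":-1.5,"roll":0},{"x":0,"y":0,"z":-3,"roll":0},{"x":0,"y":0,"z":-4.5,"roll":0},{"x":0,"y":0,"z":-6,"roll":0},{"x":0,"y":0,"z":-7.5,"roll":0},{"x":0,"y":0,"z":-8.5,"roll":0},{"x":0,"y":0,"z":-9,"roll":0},{"x":0,"y":0,"z":-9,"roll":0}])

```text
time: 22.7
tool_pos: [581.4, -151.8, 34.8]
tcp_rot: [-3.14, 0.0, 1.083]
contact_force: [0.2, 0.7, -3.5]
grip_width: 34.2
```

>>> arm_command(targets=[{"x":0,"y":0,"z":-0.1,"roll":0},{"x":0,"y":0,"z":-0.2,"roll":0},{"x":0,"y":0,"z":-0.25,"roll":0},{"x":0,"y":0,"z":-0.25,"roll":0},{"x":0,"y":0,"z":-0.25,"roll":0}])

```text
time: 23.12
tool_pos: [582.1, -152.6, 33.7]
tcp_rot: [3.141, -0.0, 1.083]
contact_force: [-0.6, 0.7, -1.9]
grip_width: 33.6
```

>>> arm_command(targets=[{"x":0,"y":0,"z":-0.05,"roll":0},{"x":0,"y":0,"z":-0.1,"roll":0},{"x":0,"y":0,"z":-0.1,"roll":0}])

```text
time: 23.37
tool_pos: [582.2, -152.6, 33.5]
tcp_rot: [3.14, -0.0, 1.083]
contact_force: [-2.5, 1.1, 7.4]
grip_width: 34.2
```

>>> arm_command(targets=[{"x":0,"y":0,"z":0,"roll":0},{"x":0,"y":0,"z":0,"roll":0},{"x":0,"y":0,"z":0,"roll":0},{"x":0,"y":0,"z":0,"roll":0},{"x":0,"y":0,"z":0,"roll":0},{"x":0,"y":0,"z":0,"roll":0},{"x":0,"y":0,"z":0,"roll":0},{"x":0,"y":0,"z":0,"roll":0}], fingers=1)

```text
time: 24.03
tool_pos: [581.9, -152.5, 32.2]
tcp_rot: [-3.142, 0.0, 1.083]
contact_force: [0.3, 0.4, 0.5]
grip_width: 82.9
```

>>> arm_command(targets=[{"x":0,"y":0,"z":1,"roll":0},{"x":0,"y":0,"z":3,"roll":0},{"x":0,"y":0,"z":5.5,"roll":0},{"x":0,"y":0,"z":8.5,"roll":0},{"x":0,"y":0,"z":10.5,"roll":0},{"x":0,"y":0,"z":10.5,"roll":0},{"x":0,"y":0,"z":10.5,"roll":0}])

```text
time: 24.62
tool_pos: [582.6, -152.7, 139.2]
tcp_rot: [3.138, -0.0, 1.083]
contact_force: [0.1, -0.2, 0.6]
grip_width: 91.6
```

```bash
python3 v.py x3
```

```text
[ 581.76948287 -152.41247261  137.6224474 ] [ 3.14102928e+00 -4.55631458e-05  1.08281448e+00] 91.85619705417541
```

View pics/x3.png

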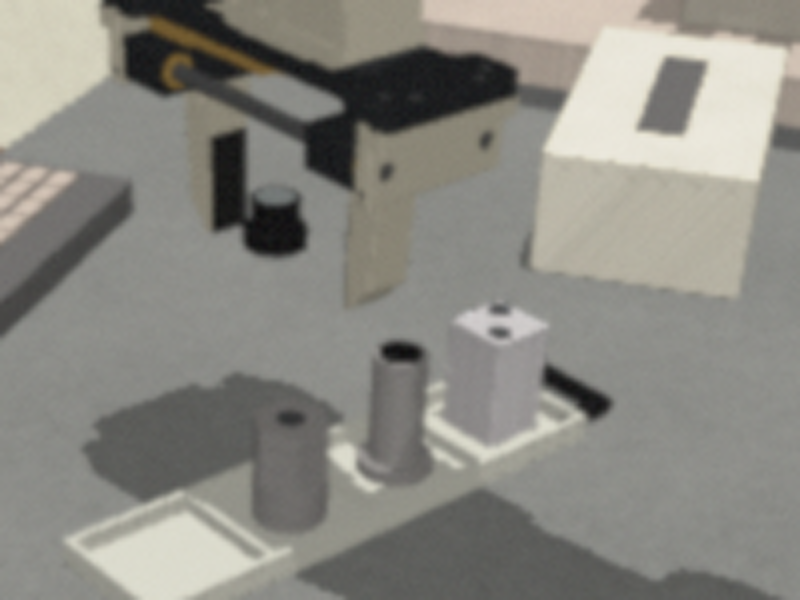

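The hex plug stands in pocket 3 ((290,465) in the crop). Nozzle last.

>>> arm_command(targets=[{"x":-0.2,"y":1.5,"z":0,"roll":0.02},{"x":-0.5,"y":4.5,"z":0,"roll":0.05},{"x":-0.9,"y":7.5,"z":0,"roll":0.09},{"x":-1.3,"y":11,"z":0,"roll":0.12},{"x":-1.7,"y":14.5,"z":0,"roll":0.15},{"x":-2.1,"y":18,"z":0,"roll":0.18},{"x":-2.5,"y":21.5,"z":0,"roll":0.21},{"x":-2.9,"y":25,"z":0,"roll":0.24}])

```text
time: 25.33
tool_pos: [551.1, 99.9, 135.9]
tcp_rot: [-3.139, 0.001, 1.325]
contact_force: [1.0, 0.8, 0.6]
grip_width: 91.6
```

>>> arm_command(targets=[{"x":-0.4,"y":3.5,"z":0,"roll":0.021},{"x":-0.8,"y":7,"z":0,"roll":0.021},{"x":-1.2,"y":10.5,"z":0,"roll":0.021},{"x":-1.6,"y":14,"z":0,"roll":0.021},{"x":-2,"y":17,"z":0,"roll":0.021},{"x":-2.3,"y":19,"z":-0.5,"roll":0.021},{"x":-2.45,"y":19.8,"z":-1,"roll":0.021},{"x":-2.45,"y":19.9,"z":-2,"roll":0.021}])

```text
time: 26.0
tool_pos: [527.2, 298.4, 116.4]
tcp_rot: [-3.141, 0.0, 1.347]
contact_force: [-0.1, -1.0, 0.2]
grip_width: 91.7
```

>>> arm_command(targets=[{"x":0,"y":0,"z":0,"roll":0},{"x":0,"y":0,"z":0,"roll":0},{"x":0,"y":0,"z":0,"roll":0},{"x":0,"y":0,"z":0,"roll":0},{"x":0,"y":0,"z":0,"roll":0}])

```text
time: 26.42
tool_pos: [529.0, 295.7, 117.7]
tcp_rot: [3.141, -0.0, 1.342]
contact_force: [0.1, 0.2, -0.0]
grip_width: 91.5
```

```bash
python3 chk.py n1 79
```

```text
[528.92242757 295.81006926 117.70528953] [ 3.14081495e+00 -3.87311258e-04  1.34265220e+00]
```

View pics/n1.png

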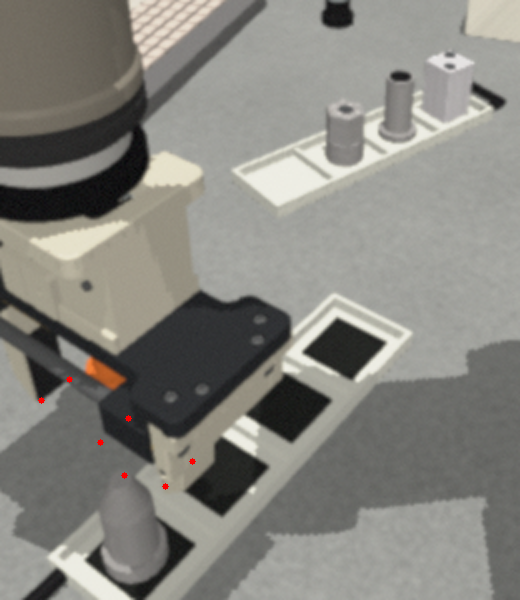

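The TCP projects onto the nozzle tip at (124,475). Descending and gripping.

>>> arm_command(targets=[{"x":0,"y":0,"z":-1.5,"roll":0},{"x":0,"y":0,"z":-3,"roll":0},{"x":0,"y":0,"z":-4.5,"roll":0},{"x":0,"y":0,"z":-6,"roll":0},{"x":0,"y":0,"z":-7.5,"roll":0},{"x":0,"y":0,"z":-8.6,"roll":0},{"x":0,"y":0,"z":-9,"roll":0},{"x":0,"y":0,"z":-9,"roll":0}], fingers=0.5)

```text
time: 27.13
tool_pos: [528.0, 296.1, 26.4]
tcp_rot: [-3.14, 0.001, 1.344]
contact_force: [-0.2, 0.2, 0.3]
grip_width: 46.9
```

>>> arm_command(targets=[{"x":0,"y":0,"z":0,"roll":0},{"x":0,"y":0,"z":0,"roll":0},{"x":0,"y":0,"z":0,"roll":0},{"x":0,"y":0,"z":0,"roll":0},{"x":0,"y":0,"z":0,"roll":0},{"x":0,"y":0,"z":0,"roll":0},{"x":0,"y":0,"z":0,"roll":0},{"x":0,"y":0,"z":0,"roll":0}], fingers=0)

```text
time: 27.8
tool_pos: [529.0, 296.7, 28.2]
tcp_rot: [3.14, -0.001, 1.344]
contact_force: [-0.7, -0.5, 5.9]
grip_width: 29.2
```

Gripped at about 30 mm. Carrying it to pocket 4.

>>> arm_command(targets=[{"x":0,"y":0,"z":0.5,"roll":0},{"x":0,"y":0,"z":1.5,"roll":0},{"x":0,"y":0,"z":3,"roll":0},{"x":0,"y":0,"z":4.5,"roll":0},{"x":0,"y":0,"z":6,"roll":0},{"x":0,"y":0,"z":7.5,"roll":0},{"x":0.1,"y":-0.5,"z":8.5,"roll":0},{"x":0.3,"y":-1.5,"z":9,"roll":0}])

```text
time: 28.47
tool_pos: [531.7, 282.0, 119.0]
tcp_rot: [3.14, -0.001, 1.345]
contact_force: [-0.3, -0.5, -1.1]
grip_width: 29.4
```

>>> arm_command(targets=[{"x":0.3,"y":-2,"z":0,"roll":-0.03},{"x":0.8,"y":-4.5,"z":0,"roll":-0.06},{"x":1.4,"y":-7,"z":0,"roll":-0.09},{"x":2,"y":-9.5,"z":0,"roll":-0.12},{"x":2.6,"y":-12,"z":0,"roll":-0.15},{"x":3.2,"y":-14.5,"z":0,"roll":-0.18},{"x":3.8,"y":-17,"z":0,"roll":-0.21},{"x":4.4,"y":-19.5,"z":0,"roll":-0.24}])

```text
time: 29.13
tool_pos: [574.9, 84.3, 116.8]
tcp_rot: [-3.14, 0.001, 1.102]
contact_force: [0.3, 0.7, -1.3]
grip_width: 29.7
```

>>> arm_command(targets=[{"x":0.6,"y":-2.5,"z":0,"roll":-0.021},{"x":1.2,"y":-5,"z":0,"roll":-0.021},{"x":1.8,"y":-7.7,"z":0,"roll":-0.021},{"x":2.4,"y":-10.5,"z":0,"roll":-0.021},{"x":3,"y":-13.2,"z":0,"roll":-0.021},{"x":3.6,"y":-15.8,"z":0,"roll":-0.021},{"x":3.9,"y":-17.3,"z":0,"roll":-0.021},{"x":4,"y":-17.75,"z":0,"roll":-0.021}])

```text
time: 29.8
tool_pos: [615.1, -94.1, 116.7]
tcp_rot: [-3.141, 0.001, 1.08]
contact_force: [0.1, 0.7, -1.3]
grip_width: 29.3
```

>>> arm_command(targets=[{"x":0,"y":0,"z":0,"roll":0},{"x":0,"y":0,"z":0,"roll":0},{"x":0,"y":0,"z":0,"roll":0},{"x":0,"y":0,"z":0,"roll":0},{"x":0,"y":0,"z":0,"roll":0}])

```text
time: 30.22
tool_pos: [615.3, -89.7, 117.4]
tcp_rot: [-3.142, -0.0, 1.084]
contact_force: [-0.4, -0.6, -3.2]
grip_width: 29.4
```

```bash
python3 v.py n2
```

```text
[615.36220815 -89.93011032 117.37364949] [ 3.14155334e+00 -7.77250232e-05  1.08417731e+00] 29.902494321649915
```

View pics/n2.png

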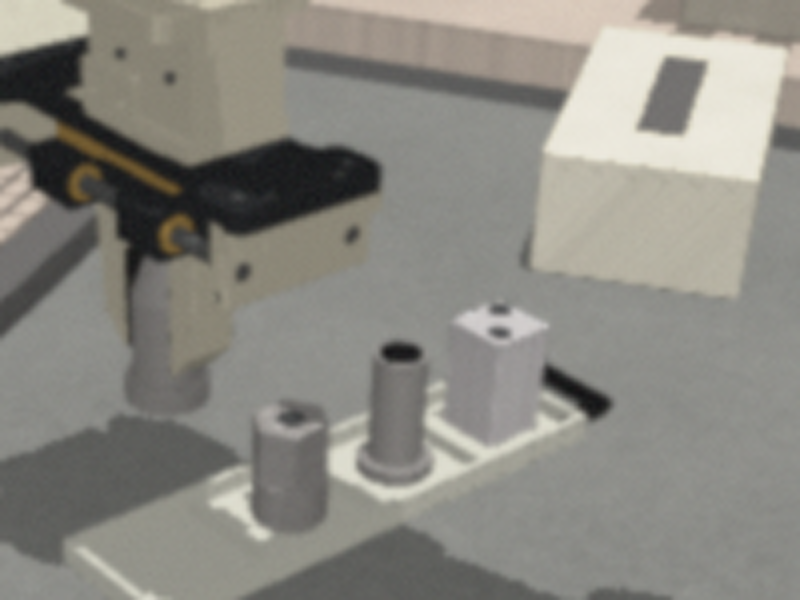

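>>> arm_command(targets=[{"x":0,"y":0,"z":-1.5,"roll":0},{"x":0,"y":0,"z":-3,"roll":0},{"x":0,"y":0,"z":-4.5,"roll":0},{"x":0,"y":0,"z":-6,"roll":0},{"x":0,"y":0,"z":-7.5,"roll":0},{"x":0,"y":0,"z":-8.5,"roll":0},{"x":0,"y":0,"z":-9,"roll":0},{"x":0,"y":0,"z":-9,"roll":0}])

```text
time: 30.93
tool_pos: [615.0, -90.6, 26.3]
tcp_rot: [-3.14, 0.0, 1.083]
contact_force: [-0.2, -0.3, -1.7]
grip_width: 29.3
```

>>> arm_command(targets=[{"x":0,"y":0,"z":-0.1,"roll":0},{"x":0,"y":0,"z":-0.2,"roll":0},{"x":0,"y":0,"z":-0.25,"roll":0},{"x":0,"y":0,"z":-0.25,"roll":0},{"x":0,"y":0,"z":-0.25,"roll":0}])

```text
time: 31.35
tool_pos: [615.7, -91.1, 25.3]
tcp_rot: [3.141, -0.0, 1.083]
contact_force: [0.1, 0.4, -0.1]
grip_width: 29.8
```

>>> arm_command(targets=[{"x":0,"y":0,"z":-0.05,"roll":0},{"x":0,"y":0,"z":-0.05,"roll":0},{"x":0,"y":0,"z":-0.05,"roll":0}])

```text
time: 31.6
tool_pos: [615.7, -91.1, 25.2]
tcp_rot: [3.141, -0.0, 1.083]
contact_force: [-2.0, 0.5, 6.3]
grip_width: 29.5
```

Contact. Release, then rise well clear.

>>> arm_command(targets=[{"x":0,"y":0,"z":0,"roll":0},{"x":0,"y":0,"z":0,"roll":0},{"x":0,"y":0,"z":0,"roll":0},{"x":0,"y":0,"z":0,"roll":0},{"x":0,"y":0,"z":0,"roll":0},{"x":0,"y":0,"z":0,"roll":0},{"x":0,"y":0,"z":0,"roll":0},{"x":0,"y":0,"z":0,"roll":0}], fingers=1)

```text
time: 32.27
tool_pos: [615.4, -91.0, 24.2]
tcp_rot: [3.142, 0.0, 1.083]
contact_force: [0.9, -0.2, 1.0]
grip_width: 78.2
```

>>> arm_command(targets=[{"x":0,"y":0,"z":1,"roll":0},{"x":0,"y":0,"z":3,"roll":0},{"x":0,"y":0,"z":5.5,"roll":0},{"x":0,"y":0,"z":8.5,"roll":0},{"x":0,"y":0,"z":11.5,"roll":0},{"x":0,"y":0,"z":13,"roll":0},{"x":0,"y":0,"z":13,"roll":0}])

```text
time: 32.85
tool_pos: [617.6, -91.5, 159.7]
tcp_rot: [3.133, -0.002, 1.083]
contact_force: [0.7, 0.3, 0.4]
grip_width: 91.7
```

>>> arm_command(targets=[{"x":-1.5,"y":1.5,"z":0,"roll":0},{"x":-4,"y":4,"z":0,"roll":0},{"x":-6.5,"y":6.5,"z":0,"roll":0},{"x":-9,"y":9,"z":0,"roll":0},{"x":-11.5,"y":11.5,"z":0,"roll":0},{"x":-14,"y":14,"z":0,"roll":0},{"x":-15,"y":15,"z":0,"roll":0},{"x":-15,"y":15,"z":0,"roll":0}])

```text
time: 33.52
tool_pos: [462.7, 60.9, 154.0]
tcp_rot: [-3.139, 0.001, 1.086]
contact_force: [0.5, -0.2, 0.1]
grip_width: 91.9
```

Run:
```python
from h import *
for n in("side","top"):
    c=bot.capture(n); cv2.imwrite(f"pics/{n}9.png",c["img"])
```

```text
(no output)
```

View pics/side9.png

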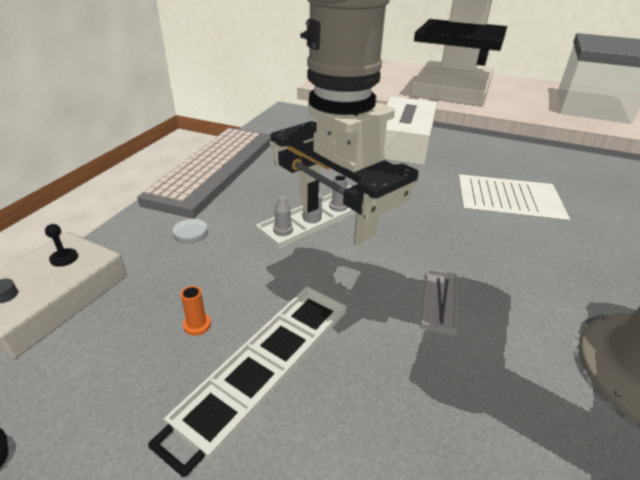

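View pics/top9.png

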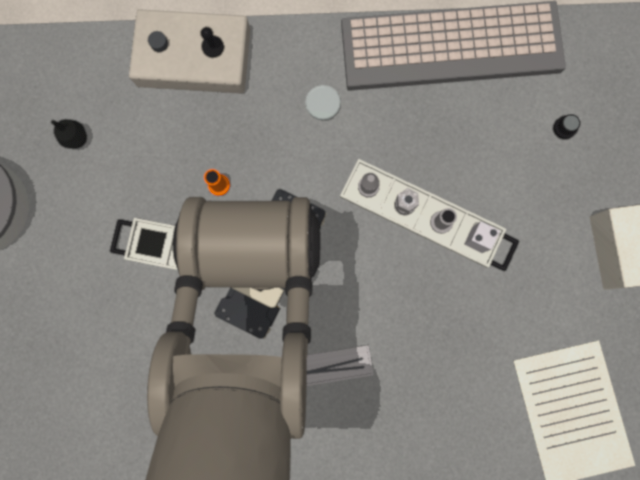

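The top view shows all four in the empty rack. From its handle: block (484,237), tube (444,218), hex plug (406,201), nozzle (369,184). One close crop before handing in.

Run:
```python
from h import *
c=bot.capture("top"); f=c["img"][150:280,330:530]
f=cv2.resize(f,None,fx=4,fy=4,interpolation=cv2.INTER_CUBIC)
for (x,y) in((517.1,-276.1),(549.9,-214.3),(582.7,-152.4),(615.5,-90.6)):
    q=(proj(c,[x,y,4])[0]-[330,150])*4; cv2.circle(f,tuple(int(v) for v in q),3,(0,0,255),-1)
cv2.imwrite("pics/fin.png",f); print(bot.get_obs()["contact_force"])
```

```text
[-0.40982284 -0.15446497 -0.38253873]
```

View pics/fin.png

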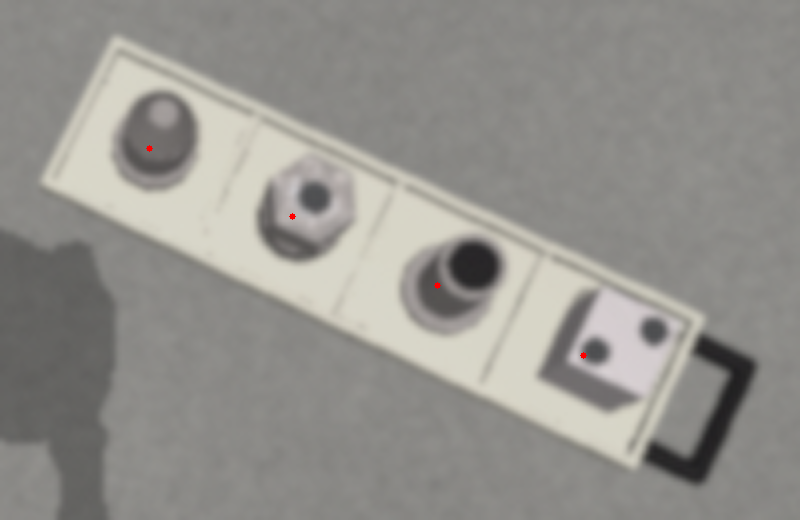

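Every foot lies inside its pocket, and all four stand upright. Handing in.

Run:
```python
from plant import bot
print(bot.close_job(), bot.get_obs()["time"])
```

```text
the job is handed in; nothing more can be done
the job is handed in; nothing more can be done
```

I moved all four fittings to the empty rack in reverse order. From its handle they now stand block, tube, hex plug, nozzle. The job was handed in at about 34 s of the 104 s allowed.

- **Final pictures:** the top view shows each fitting upright with its foot inside its own pocket. In the last side view the gripper hid the block and part of the tube, but an earlier side picture showed both upright. The full rack is empty, the orange tube has not moved, and the arm is clear and touching nothing.
- **Grips:** the measured widths were 35.9 mm for the block, 28.0 mm for the tube, 33.9 mm for the hex plug and 29.2 mm for the nozzle. These match the given sizes to within 1 mm. Force readings at the end of each move stayed below 8 N.
- **Disagreements:** the two cameras differed by 1 to 4 mm on positions and about 5° on the hex plug's angle. I used values in between, and every grasp held. One move call was refused for a missing field and had no effect.

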